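# Dial open the specimen lockbox

### The job

Unlock the specimen lockbox on the microscope bench and throw its lever open. Its dial is numbered like a clock face: turn it clockwise past 4 once and stop the second time you come to 4, turn it back counter-clockwise past 2 once and stop the second time you come to 2, then turn it gently clockwise until you feel the lock catch and stop it dead; then swing the lever away from the dial until it clicks over, and let go. Do not force the dial or the lever, and leave the mouse, the jar and the slide box where they are.

Things in the scene. Friction and masses are not known exactly. Their poses are not given: they have to be found in the camera images.
- lockbox: Flat grey steel lockbox with a white lid, 246 x 426 x 90 mm (its x, y, z), bolted to the bench. Origin: centre of its underside. Its front (-x side) faces the robot roughly. The dial is on the lid's +y half, the lever on its -y half.
- dial_center (a point): On the dial's axis, level with its top face (104 mm above the bench). Steel disc, 128 mm diameter; round it a fixed aluminium ring, 176 mm, with 12 black marks 30 degrees apart like a clock face seen from above. The long broad mark is 0 (12) and lies to the lockbox's +x, away from the robot; numbers grow clockwise, so 3 lies to its -y.
- post (a point): Half-way up the black finger post on the dial, a free-turning sleeve: 22 mm diameter, 36 mm tall, axis 45 mm from the dial's axis, foot on the dial's face (this point 18 mm above it). The dial shows the number to which the post points. Push it sideways. For the catch, go slowly (under about 1 rad/s) and stop at 6 to 9 N of extra resistance; if it never catches, dial all over, after two turns clockwise.
- dial (a joint): Dial angle in rad, clockwise from above positive, counted on through all turns; number n is n x pi/6 plus any full turns. Starts between -2.2 and 1.4. Stays where left; friction 0.12 to 0.3 N m (3 to 7 N at the post). Stops at 4 and 2 must be good to 0.13 rad. The last clockwise turn catches at a different place each time, between 5 and 9, and then the dial is locked firmly both ways.
- lever_pivot (a point): On the lever's axis, half-way up the lever bar, 110 mm above the bench.
- lever_end (a point): A point on the centre line of the dark steel lever, 80 mm from its pivot axis, half-way up. The bar is 18 mm wide, 22 mm high (100 to 122 mm above the bench) and reaches 90 mm from the axis. Shut, it points to the lockbox's -x, towards the robot.
- lever (a joint): Lever angle in rad: 0 shut, grows counter-clockwise seen from above as its end swings away from the dial towards the lockbox's -y; hard stop at 1.35. While locked it is blocked within about 0.16 rad. Unlocked, it turns with about 2 N at its end, rising to about 9 N against a spring detent at about 0.5 to 0.7, then clicks over; it is open beyond 1.1.
- mouse: Black computer mouse, 115 x 62 x 36 mm, loose; origin at the centre of its underside.
- jar: Closed jar, 60 mm diameter, 85 mm tall, loose; origin at the centre of its underside.
- slidebox: Blue plastic slide box, 100 x 80 x 30 mm, loose; origin at the centre of its underside.

How it is judged (in metres and radians):
At the end, for the whole second after the job is handed in: The lever stands open, clicked past its detent (more than 1.1 rad), at rest and let go; the mouse, the jar and the slide box are within 20 mm of where they were (value of joint lever above 1.1 rad and velocity of joint lever between -0.05 and 0.05 rad/s and distance of each of mouse, jar, slidebox from where it was at the start of the episode below 0.02 m); the robot touches nothing.
It fails at once if the dial was forced (more than 45 N on it) (contact force between dial and the fingers above 45 N or contact force between dial and the arm above 45 N).
It fails at once if the lever was forced (more than 45 N on it) (contact force between lever and the fingers above 45 N or contact force between lever and the arm above 45 N).
It fails at once if a bystander was moved (over 20 mm) (distance of any of mouse, jar, slidebox from where it was at the start of the episode above 0.02 m).
It also fails if it takes over 69 s, if anything falls off the work surface, if the arm or the gripper's body presses on something with over 40 N, if the wrist force passes 120 N, or if a joint passes its speed limit or range.

### The arm

A 6-joint arm with a two-finger parallel gripper is mounted at the origin on the work surface. World frame = base frame: x ahead of the robot, y to its left, z up, the work surface at z = 0. Lengths are in mm, angles in rad, forces in N, time in s.
With the tool pointing down it reaches from about 350 to 775 mm from the base axis. Payload 7.3 kg.
Tool frame: the origin (TCP) lies midway between the tips of the shut fingers; the grasp point (between the pads) lies 19 mm behind it; z points along the fingers, y is the direction in which the jaws open and shut (so a half turn about z gives the same grasp; the last joint's range is limited). The gripper opens to 92 mm and grips with 3 to 60 N. Pads are 19 mm wide; open, the fingers measure 130 mm over their backs; the gripper's body (75 mm by 190 mm) begins 47 mm behind the grasp point.
Start: joints at [-0.146, 0.342, 1.524, -0, 1.275, -0.146], TCP at [525.019, 0.019, 226.741] pointing down, gripper open.
Joint ranges: [-2.53, 2.53], [-0.77, 2.02], [0.04, 2.7], [-1, 4.14], [0.28, 2.66], [-3.11, 3.11]. Speed limits (rad/s): [2.57, 2.57, 3.14, 3.14, 3.14, 3.14].

### API

Orientations are given as [roll, pitch, yaw] about the fixed x, y, z axes, in that order (R = Rz(yaw) Ry(pitch) Rx(roll)).
In Python, from plant import sensors, imaging, ticket gives the robot as it stands. The module is installed in compiled form; this text tells all that it offers.
- The arm moves only by the tool arm_command, never from a script. Its argument "increments" is one flat list of numbers, 5 for each row, row after row: the closure, from 0 (fully open) to 1 (shut), then the shift along the tool's x, y, z in mm, then the turn about the tool's z in degrees. In form: [hand, dx, dy, dz, spin, hand, dx, dy, dz, spin, ...]. A call has 1 to 20 rows; each row is the pose to reach, as a shift and turn from the pose commanded when the call began, along the tool's axes at that moment; what a row does not reach only later rows make up. A row lasts 1/8 s, in which the tool goes at most 62.5 mm and 10.7 degrees, less where a joint would pass 70% of its speed; a pose out of reach is approached as far as the arm can. A call with a gripper value outside its range is refused whole. The fingers move at their own pace and stop on an object; the grip force is fixed at half the most. Time passes only in rows, so rows that repeat a pose let the fingers close. It gives the time, the measured TCP pose, the force and the opening at its end, in the units of the state.
- sensors.get_obs(): the state, without advancing time (a new reading comes with each control period).
- imaging.capture(name): name is "scene" or "side" or "wrist"; returns the picture (420x560x3 uint8, blue, green, red); there is no depth.
- imaging.calibration(name): a dict with "fx", "fy", "cx", "cy" (pixels), "world_to_cam" (4x4, takes a point from world to camera coordinates); the wrist camera has in their place "hand_eye" (4x4, takes a point from camera to tool coordinates, whose origin is the TCP and whose axes are the flange's). Camera axes: x right, y down, z forward; pixel columns grow to the right and rows downward; lengths in mm; the calibration is good to about 2 mm. A picture is of the moment at which its call begins: read the wrist's pose just before it. calibration takes no time and is no camera call.
- ticket.close_job(): hands the job in, once; it reports no verdict.
The state is a dict: "time": time; "joint_positions": joint angles; "dq": joint speeds; "tau": joint torques, N m; "tool_pos": TCP position; "tcp_rot": TCP orientation; "contact_force": force on the tool from outside, world axes, zero at the start; "moment": the same for the moment, N m; "grip_width": finger opening in mm.
Only numpy, scipy, OpenCV 4.12 (cv2) and the standard library are available. Lean on these libraries where they do the work, as an engineer would, in place of code of your own. Each camera call takes 0.05 s, during which the arm holds its last target. There are 200 camera calls.

## Working session

There is one attempt and no reset: what is moved stays moved. The work goes in short steps, Python scripts to look and compute and a tool call to move; the robot and the scene stay as the last step left them, time stands still between calls to the robot, and variables do not carry over. Pictures are saved under pics/ and viewed, about 8 in all and at most 12, crops included, and the job is handed in when it is done.

Besides the shell and the picture viewer there is one more tool, called after "Emit:" by a JSON object that holds its "name" and its "arguments", one argument or row to a line. arm_command: Moves the arm, as the interface text tells. Its arguments: {"type":"object","properties":{"increments":{"type":"array","items":{"type":"number"}}},"required":["increments"]}

```bash
mkdir -p pics; python3 - <<'E'
from plant import sensors, imaging
import cv2,numpy as np
o=sensors.get_obs()
print({k:np.round(v,3).tolist() for k,v in o.items()})
for n in ["scene","side","wrist"]:
    c=imaging.calibration(n); print(n,{k:np.round(v,3).tolist() for k,v in c.items()})
    cv2.imwrite(f"pics/{n}0.png",imaging.capture(n))
E
```

```text
{'time': 0.0, 'joint_positions': [-0.146, 0.343, 1.525, -0.0, 1.275, -0.146], 'dq': [-0.001, -0.001, -0.001, -0.002, -0.0, 0.001], 'tau': [0.001, -43.125, -24.422, 0.072, 0.056, -0.0], 'tool_pos': [524.607, 0.093, 226.036], 'tcp_rot': [-3.14, -0.0, 1.571], 'contact_force': [-0.437, -0.531, -0.36], 'moment': [0.03, 0.028, -0.018], 'grip_width': 91.626}
scene {'fx': 413.466, 'fy': 413.466, 'cx': 286.003, 'cy': 219.619, 'world_to_cam': [[-0.853, 0.522, 0.003, 525.878], [0.321, 0.529, -0.785, -161.647], [-0.411, -0.669, -0.619, 1310.353], [0.0, 0.0, 0.0, 1.0]]}
side {'fx': 498.127, 'fy': 498.127, 'cx': 282.276, 'cy': 210.366, 'world_to_cam': [[0.767, -0.642, -0.011, -468.34], [-0.405, -0.47, -0.784, 351.195], [0.498, 0.606, -0.62, 943.094], [0.0, 0.0, 0.0, 1.0]]}
wrist {'fx': 339.892, 'fy': 339.892, 'cx': 280.664, 'cy': 211.799, 'hand_eye': [[0.001, -0.952, -0.305, 83.694], [1.0, 0.0, 0.002, -0.199], [-0.002, -0.305, 0.952, -158.296], [0.0, 0.0, 0.0, 1.0]]}
```

View pics/scene0.png

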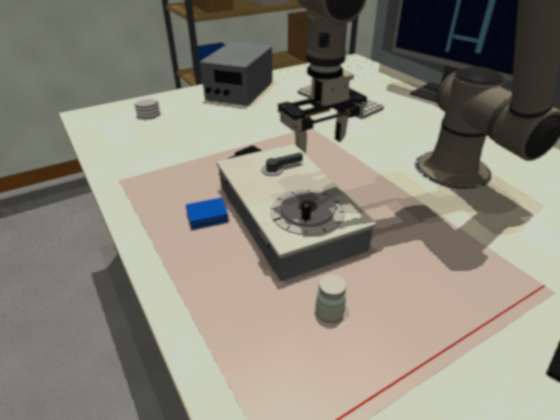

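View pics/wrist0.png

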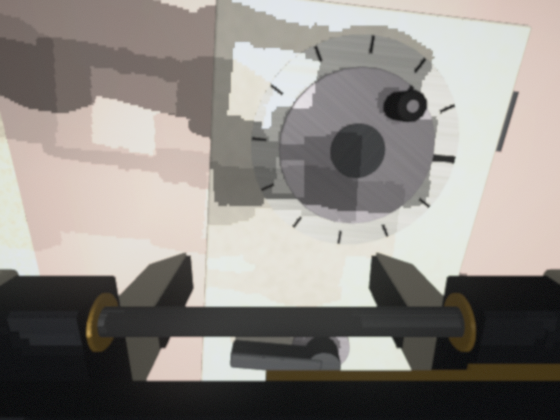

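The wrist view has image right = +x and up = +y. The dial hub is near (357,151), the 0 mark at (444,158), the post top at about (411,106), and the lever runs left from a pivot near (325,355), partly hidden.

```bash
cat > h.py <<'E'
import numpy as np,cv2
from scipy.spatial.transform import Rotation as R
from plant import sensors, imaging
def wray(px,z,pos,rpy):
    c=imaging.calibration("wrist");H=c["hand_eye"]
    px=np.atleast_2d(np.array(px,float))
    d=np.c_[(px[:,0]-c["cx"])/c["fx"],(px[:,1]-c["cy"])/c["fy"],np.ones(len(px))]
    T=R.from_euler('xyz',rpy).as_matrix()
    H=np.array(H);o=T@H[:3,3]+pos;d=d@H[:3,:3].T@T.T
    return o+d*((z-o[2])/d[:,2])[:,None]
def sray(name,px,z):
    c=imaging.calibration(name);W=np.array(c["world_to_cam"])
    px=np.atleast_2d(np.array(px,float))
    d=np.c_[(px[:,0]-c["cx"])/c["fx"],(px[:,1]-c["cy"])/c["fy"],np.ones(len(px))]@W[:3,:3]
    o=-W[:3,:3].T@W[:3,3]
    return o+d*((z-o[2])/d[:,2])[:,None]
E
python3 - <<'E'
from h import *
o=sensors.get_obs();p,r=o["tool_pos"],o["tcp_rot"]
m=[(444,158),(424,203),(385,230),(340,237),(297,222),(267,186),(259,139),(277,90),(319,54),(373,44),(420,65),(447,108)]
for z in (92,97,100):
    w=wray(m,z,p,r)[:,:2]
    A=np.c_[2*w,np.ones(12)];s=np.linalg.lstsq(A,(w**2).sum(1),rcond=None)[0]
    c=s[:2];print(z,c,np.linalg.norm(w-c,axis=1).round(1))
    a=np.arctan2(*(w-c).T[::-1])+np.arange(12)*np.pi/6
    a=np.angle(np.exp(1j*a));print("yaw",a.round(3),a.mean())
print("hub104",wray((357,151),104,p,r)); print("post top",wray((412,106),140,p,r))
print("lever piv/end",wray([(325,352),(235,353)],122,p,r))
print("box corners",wray([(528,26),(216,0),(204,360)],90,p,r))
print("scene: dialhub?,post top,lever pivot, lever end, jar top, slide, mouse")
print(sray("scene",[(306,203)],140),sray("scene",[(272,164),(300,157)],122),sray("scene",(332,284),85),sray("scene",(207,208),30),sray("scene",(248,152),36))
E
```

```text
92 [587.12229402  46.56978132] [78.6 81.9 81.3 81.2 81.4 81.1 81.  80.6 80.6 81.7 81.8 81.8]
yaw [-0.099 -0.104 -0.095 -0.09  -0.097 -0.111 -0.101 -0.103 -0.113 -0.119
 -0.108 -0.103] -0.10346152699882398
97 [586.05509815  47.20524208] [77.3 80.5 79.9 79.8 80.  79.7 79.6 79.2 79.3 80.3 80.4 80.4]
yaw [-0.099 -0.104 -0.095 -0.09  -0.097 -0.111 -0.101 -0.103 -0.113 -0.119
 -0.108 -0.103] -0.10346152699882465
100 [585.41478062  47.58651854] [76.5 79.6 79.1 79.  79.1 78.9 78.8 78.4 78.4 79.5 79.6 79.5]
yaw [-0.099 -0.104 -0.095 -0.09  -0.097 -0.111 -0.101 -0.103 -0.113 -0.119
 -0.108 -0.103] -0.10346152699882512
hub104 [[587.42373262  46.34470727 104.        ]]
post top [[615.03188256  81.88172115 140.        ]]
lever piv/end [[ 566.44731893 -137.79097176  122.        ]
 [ 482.31263856 -138.97271988  122.        ]]
box corners [[ 716.34326688  140.74887188   90.        ]
 [ 475.69821693  158.11598104   90.        ]
 [ 444.0166347  -175.10275041   90.        ]]
scene: dialhub?,post top,lever pivot, lever end, jar top, slide, mouse
[[609.09485437  73.02910989 140.        ]] [[ 574.52828349 -140.02042587  122.        ]
 [ 491.11055568 -132.73109136  122.        ]] [[671.21840417 261.29238239  85.        ]] [[ 758.26332855 -168.43121749   30.        ]] [[ 531.62277461 -370.99727656   36.        ]]
```

View pics/side0.png

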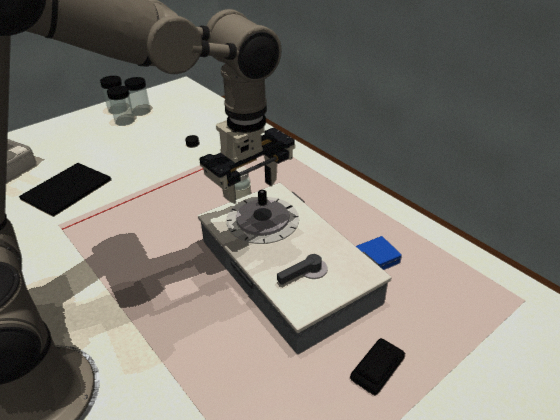

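The side view shows a flat dial with the post standing on it, the lever end at (280,279) and pivot at (314,263), the mouse at (378,365) and the slide box at (380,252). All of these are clear of the dial. The ring fit and the 45.5 mm post radius both check out: dial centre is about (586,47), yaw -0.103, dial about -0.98 rad. I'll close the fingers and move over to the post's counter-clockwise side.

Emit:
{"name": "arm_command", "arguments": {
  "increments": [1,30,16,20,0,1,60,32,40,0,1,90,47,60,0,1,90,47,60,0,1,90,47,60,0,1,90,47,60,0]
}}

```text
time: 0.9
tool_pos: [572.1, 89.1, 167.6]
tcp_rot: [3.14, 0.0, 1.57]
contact_force: [0.4, -0.1, -0.3]
grip_width: 36.5
```

```bash
python3 - <<'E'
from h import *
o=sensors.get_obs();print({k:np.round(o[k],3).tolist() for k in("time","tool_pos","tcp_rot","contact_force","grip_width")})
cv2.imwrite("pics/w1.png",imaging.capture("wrist"))
E
```

```text
{'time': 0.9, 'tool_pos': [572.113, 89.126, 167.597], 'tcp_rot': [3.14, 0.0, 1.57], 'contact_force': [0.432, -0.103, -0.342], 'grip_width': 36.535}
```

View pics/w1.png

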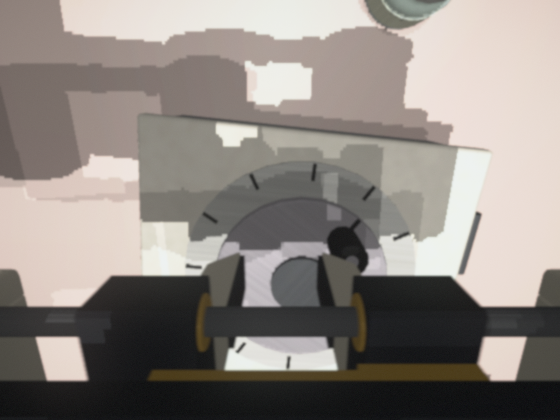

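The post is to the right of the shutting fingers, with its top near (350,257); the gap is about 43 mm as planned. Next I'll finish closing, then descend.

Emit:
{"name": "arm_command", "arguments": {
  "increments": [1,0,-5,0,0,1,0,-5,0,0,1,0,-5,0,0,1,0,-5,15,0,1,0,-5,35,0,1,0,-5,53,0,1,0,-5,53,0]
}}

```text
time: 1.82
tool_pos: [565.7, 90.0, 111.5]
tcp_rot: [-3.137, 0.0, 1.571]
contact_force: [0.3, 0.3, 0.0]
grip_width: 0.4
```

```bash
python3 - <<'E'
from h import *
o=sensors.get_obs();print({k:np.round(o[k],3).tolist() for k in("time","tool_pos","contact_force","grip_width")})
# rows: push circle, commanded pusher at angle a (world), radius 45 ; tool dx=world y, dy=world x
c=np.array([586,47.])
a0=np.arctan2(89.5-47,567-586);print(a0)
E
```

```text
{'time': 1.825, 'tool_pos': [565.715, 89.972, 111.509], 'contact_force': [0.253, 0.286, 0.029], 'grip_width': 0.448}
1.9912016779976396
```

```bash
cat >> h.py <<'E'
def arc(start,angs,r=45,c=(586,47)):
    for a in angs:
        x,y=c[0]+r*np.cos(a),c[1]+r*np.sin(a)
        print(f"1, {y-start[1]:.0f}, {x-start[0]:.0f}, 0, 0,",end=" ")
    print("\nend",x,y)
E
python3 -c "
from h import *
arc((567,90),np.linspace(1.9,1.2,8))"
```

```text
1, -0, 4, 0, 0, 1, 1, 9, 0, 0, 1, 2, 13, 0, 0, 1, 2, 18, 0, 0, 1, 2, 22, 0, 0, 1, 1, 27, 0, 0, 1, 0, 31, 0, 0, 1, -1, 35, 0, 0, 
end 602.3060989514503 88.94175886852518
```

Emit:
{"name": "arm_command", "arguments": {
  "increments": [1,0,4,0,0,1,1,9,0,0,1,2,13,0,0,1,2,18,0,0,1,2,22,0,0,1,1,27,0,0,1,0,31,0,0,1,-1,35,0,0]
}}

```text
time: 2.82
tool_pos: [602.3, 89.2, 113.6]
tcp_rot: [3.142, -0.0, 1.571]
contact_force: [-2.5, 1.8, 0.1]
grip_width: 0.5
```

```bash
python3 - <<'E'
from h import *
o=sensors.get_obs();print({k:np.round(o[k],3).tolist() for k in("time","tool_pos","tcp_rot","contact_force")})
cv2.imwrite("pics/w2.png",imaging.capture("wrist"))
E
```

```text
{'time': 2.825, 'tool_pos': [602.273, 89.168, 113.625], 'tcp_rot': [3.142, -0.0, 1.571], 'contact_force': [-2.506, 1.801, 0.117]}
```

View pics/w2.png

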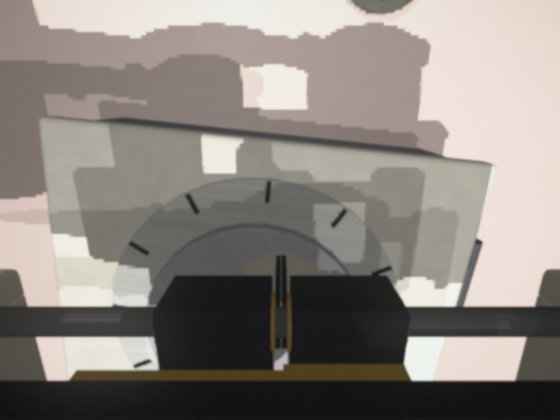

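The post is hidden under the hand, but contact is felt: force (-2.5, 1.8), tracking good. The closed tips are narrow, about 7 mm (columns 275–288), so I can spin the dial at constant tool orientation.

```bash
python3 -c "
from h import *
s=np.array([.15,.2,.25,.3]+[.36]*14+[.25,.15]);a=1.2-np.cumsum(s);print(a[-1])
arc((602,89),a)
a2=a[-1]-np.cumsum([.15,.2,.3,.36,.36,.36,.3,.2,.12]);print(a2[-1])
x=(586+45*np.cos(a[-1]),47+45*np.sin(a[-1]));arc(np.round(x),a2)"
```

```text
-5.140000000000001
1, -3, 6, 0, 0, 1, -8, 14, 0, 0, 1, -17, 21, 0, 0, 1, -29, 27, 0, 0, 1, -45, 29, 0, 0, 1, -60, 25, 0, 0, 1, -74, 16, 0, 0, 1, -83, 3, 0, 0, 1, -87, -13, 0, 0, 1, -85, -29, 0, 0, 1, -78, -43, 0, 0, 1, -66, -54, 0, 0, 1, -51, -60, 0, 0, 1, -35, -60, 0, 0, 1, -20, -55, 0, 0, 1, -7, -45, 0, 0, 1, 1, -31, 0, 0, 1, 3, -15, 0, 0, 1, 1, -4, 0, 0, 1, -1, 3, 0, 0, 
end 604.6614151102352 87.94815729777696
-7.49
1, -3, 6, 0, 0, 1, -9, 13, 0, 0, 1, -20, 21, 0, 0, 1, -35, 26, 0, 0, 1, -51, 25, 0, 0, 1, -66, 18, 0, 0, 1, -76, 9, 0, 0, 1, -81, 2, 0, 0, 1, -83, -3, 0, 0, 
end 602.0199023341944 4.948094820770926
```

Emit:
{"name": "arm_command", "arguments": {
  "increments": [1,-3,6,0,0,1,-8,14,0,0,1,-17,21,0,0,1,-29,27,0,0,1,-45,29,0,0,1,-60,25,0,0,1,-74,16,0,0,1,-83,3,0,0,1,-87,-13,0,0,1,-85,-29,0,0,1,-78,-43,0,0,1,-66,-54,0,0,1,-51,-60,0,0,1,-35,-60,0,0,1,-20,-55,0,0,1,-7,-45,0,0,1,1,-31,0,0,1,3,-15,0,0,1,1,-4,0,0,1,-1,3,0,0]
}}

```text
time: 5.38
tool_pos: [602.7, 87.9, 113.0]
tcp_rot: [-3.136, -0.001, 1.571]
contact_force: [-5.3, 6.3, 0.6]
grip_width: 0.7
```

```bash
python3 - <<'E'
from h import *
o=sensors.get_obs();print({k:np.round(o[k],3).tolist() for k in("time","tool_pos","tcp_rot","contact_force")})
a=imaging.capture("scene")[140:280,200:400];b=imaging.capture("side")[160:300,180:380]
cv2.imwrite("pics/s3.png",np.vstack([cv2.resize(a,None,fx=2.1,fy=2.1,interpolation=2),cv2.resize(b,None,fx=2.1,fy=2.1,interpolation=2)]))
E
```

```text
{'time': 5.375, 'tool_pos': [602.663, 87.892, 113.0], 'tcp_rot': [-3.136, -0.001, 1.571], 'contact_force': [-5.297, 6.258, 0.558]}
```

View pics/s3.png

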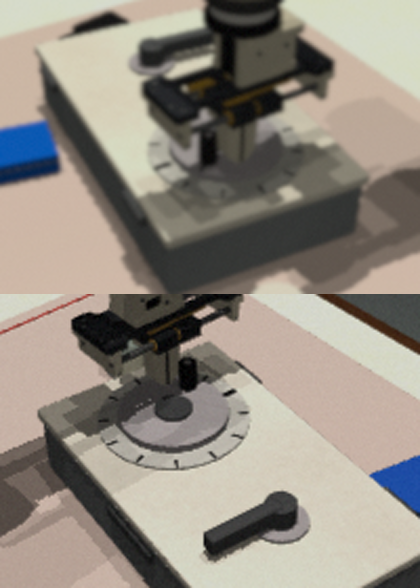

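Both views show the fingers against the post. In the side crop the post top is about (188,362), i.e. pixel (269.5,192.4); the lever pivot is (315,258) and its tip (281,276).

```bash
python3 - <<'E'
from h import *
p=sray("side",(269.5,192.4),140)[0];print(p,np.linalg.norm(p[:2]-[586,47]),np.arctan2(p[1]-47,p[0]-586),"pusher",np.arctan2(87.9-47,602.7-586))
print(sray("side",[(314.5,257),(281,275)],122), sray("scene",[(200+152/2.1,140+45/2.1)],122))
E
```

```text
[627.509912    65.99153451 140.        ] 45.648123479951934 0.42908833227533616 pusher 1.183144211704342
[[ 569.86222592 -157.36217518  122.        ]
 [ 482.05888396 -151.79648652  122.        ]] [[ 566.99805554 -151.06746617  122.        ]]
```

Emit:
{"name": "arm_command", "arguments": {
  "increments": [1,-3,6,0,0,1,-9,13,0,0,1,-20,21,0,0,1,-35,26,0,0,1,-51,25,0,0,1,-66,18,0,0,1,-76,9,0,0,1,-81,2,0,0,1,-83,-3,0,0]
}}

```text
time: 6.6
tool_pos: [603.8, 3.3, 114.4]
tcp_rot: [3.136, 0.001, 1.57]
contact_force: [8.6, 0.9, -3.3]
grip_width: 0.4
```

```bash
python3 - <<'E'
from h import *
o=sensors.get_obs();print({k:np.round(o[k],3).tolist() for k in("time","tool_pos","tcp_rot","contact_force")})
cv2.imwrite("pics/w4.png",imaging.capture("wrist"))
b=imaging.capture("side")[160:300,180:380]
a=imaging.capture("wrist")
cv2.imwrite("pics/s4.png",np.hstack([cv2.resize(b,None,fx=2,fy=2),a[140:420,60:460]]))
E
```

```text
{'time': 6.6, 'tool_pos': [603.797, 3.292, 114.38], 'tcp_rot': [3.136, 0.001, 1.57], 'contact_force': [8.568, 0.92, -3.346]}
```

View pics/s4.png

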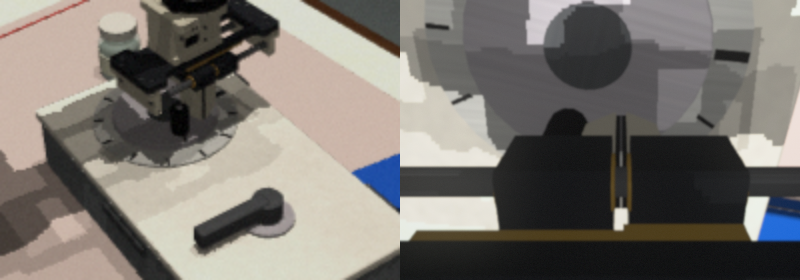

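The side crop shows the post in front of the fingers, top about (180,103), i.e. pixel (270,211). The wrist crop shows it left of the tips. I'll get its angle from a dark mask in the side view.

```bash
cat >> h.py <<'E'
def post(im,lo=60,box=(170,262,225,305)):   # side view: lower dark vertical blob; returns candidates
    g=im.max(2);m=(g<lo).astype(np.uint8);m[:box[0]]=0;m[box[1]:]=0;m[:,:box[2]]=0;m[:,box[3]:]=0
    n,l,s,c=cv2.connectedComponentsWithStats(m)
    for i in range(1,n):
        if s[i][4]>40: print("blob",s[i],c[i].round(1))
def ang(p,c=(586,47)):
    d=np.array(p[:2])-c;f=np.arctan2(d[1],d[0]);return dict(r=round(np.hypot(*d),1),phi=round(f,3),dial_mod=round((-0.103-f)%(2*np.pi),3))
E
python3 - <<'E'
from h import *
im=cv2.imread("pics/s4.png")[:,:400];b=cv2.resize(im,(200,140),interpolation=cv2.INTER_AREA)
full=np.full((420,560,3),255,np.uint8);full[160:300,180:380]=b
for lo in(35,50):post(full,lo,(200,240,250,295))
for q in [(270,211),(269.5,219)]:
    for z in (140,122,104): 
        p=sray("side",q,z)[0];print(q,z,p.round(1),ang(p))
E
```

```text
blob [250 200  13   7  68] [255.5 202.4]
blob [256 206  19  24 225] [267.2 217.7]
blob [250 200  14   7  78] [255.8 202.4]
blob [269 200  19  20  83] [279.9 205.7]
blob [255 206  21  25 267] [267.  217.6]
(270, 211) 140 [582.9   8.6 140. ] {'r': np.float64(38.6), 'phi': np.float64(-1.652), 'dial_mod': np.float64(1.549)}
(270, 211) 122 [596.7  26.6 122. ] {'r': np.float64(23.1), 'phi': np.float64(-1.087), 'dial_mod': np.float64(0.984)}
(270, 211) 104 [610.6  44.6 104. ] {'r': np.float64(24.7), 'phi': np.float64(-0.098), 'dial_mod': np.float64(6.278)}
(269.5, 219) 140 [563.7 -13.4 140. ] {'r': np.float64(64.4), 'phi': np.float64(-1.924), 'dial_mod': np.float64(1.821)}
(269.5, 219) 122 [577.1   4.  122. ] {'r': np.float64(43.9), 'phi': np.float64(-1.775), 'dial_mod': np.float64(1.672)}
(269.5, 219) 104 [590.5  21.5 104. ] {'r': np.float64(25.9), 'phi': np.float64(-1.396), 'dial_mod': np.float64(1.293)}
```

```bash
python3 - <<'E'
from h import *
r=[3.136,.001,1.57];p=np.array([603.8,3.29,114.4])
q=wray([(228,248)],104,p,r)[0];print("foot near edge",q)
# foot outline: cam ground dir
H=np.array(imaging.calibration("wrist")["hand_eye"]);cam=R.from_euler('xyz',r).as_matrix()@H[:3,3]+p;print(cam)
d=(q-cam)[:2];d/=np.linalg.norm(d);f=q[:2]+11*d;print(f,ang(f))
print("marks check hub",wray([(60+588-400,140+47)],104,p,r), "0mark",wray([(60+732-400,140+55)],97,p,r))
E
```

```text
foot near edge [575.62520257  12.53273472 104.        ]
[602.78433595  87.14248336 272.60995036]
[571.86256437   2.19626754] {'r': np.float64(47.0), 'phi': np.float64(-1.876), 'dial_mod': np.float64(1.773)}
marks check hub [[587.38168994  46.24993379 104.        ]] 0mark [[663.67525856  40.03258     97.        ]]
```

Post geometry puts the dial at about 1.75 (+2π), leaving about 0.34 rad to 4. I'll push on gently to TCP x≈590.5, back off, lift and look from above.

Emit:
{"name": "arm_command", "arguments": {
  "increments": [1,0,-2,0,0,1,1,-5,0,0,1,2,-8,0,0,1,2,-10,0,0,1,2,-11.5,0,0,1,2,-11.5,0,0,1,2,5,0,0,1,0,8,-30,0,1,-12,0,-75,0,1,-25,-12,-90,0,1,-25,-12,-90,0,1,-25,-12,-90,0]
}}

```text
time: 8.25
tool_pos: [589.2, -20.1, 202.3]
tcp_rot: [-3.139, -0.0, 1.57]
contact_force: [-0.1, 0.9, -0.4]
grip_width: 0.4
```

```bash
python3 - <<'E'
from h import *
o=sensors.get_obs();print({k:np.array(o[k]).round(4).tolist() for k in("time","tool_pos","tcp_rot","contact_force")})
a=imaging.capture("wrist");cv2.imwrite("pics/w5.png",a)
E
```

```text
{'time': 8.25, 'tool_pos': [589.2056, -20.1351, 202.277], 'tcp_rot': [-3.1393, -0.0003, 1.5702], 'contact_force': [-0.0909, 0.9324, -0.3855]}
```

View pics/w5.png

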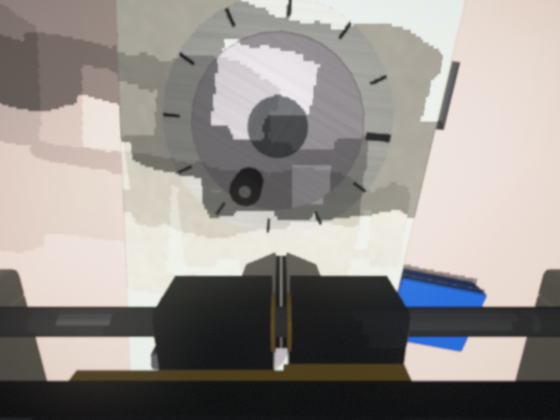

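The top view shows the post top at about (244,190) near the 4 mark at (221,208), the hub at (278,127), and the 0 mark at (378,137).

```bash
python3 - <<'E'
from h import *
p=np.array([589.2056,-20.1351,202.277]);r=[-3.1393,-.0003,1.5702]
m=[(378,137),(360,187),(318,217),(268,225),(221,208),(185,169),(172,115),(187,59),(230,17),(290,8),(344,30),(378,79)]
for z in(92,96):
    w=wray(m,z,p,r)[:,:2];A=np.c_[2*w,np.ones(12)];s=np.linalg.lstsq(A,(w**2).sum(1),rcond=None)[0][:2]
    a=np.angle(np.exp(1j*(np.arctan2(*(w-s).T[::-1])+np.arange(12)*np.pi/6)));print(z,s,a.round(3),a.mean())
c=wray([(278,127)],104,p,r)[0];print("hub",c)
im=cv2.imread("pics/w5.png");g=im.max(2)
msk=(g[155:212,220:272]<40).astype(np.uint8);n,l,st,ce=cv2.connectedComponentsWithStats(msk)
i=1+st[1:,4].argmax();print(st[i]+[220,155,0,0,0],ce[i]+[220,155])
for q in[(244,190),(244.5,191)]:
    t=wray([q],140,p,r)[0];print(t,ang(t,c[:2]))
E
```

```text
92 [586.70912695  46.61674472] [-0.104 -0.098 -0.094 -0.1   -0.095 -0.1   -0.102 -0.102 -0.106 -0.112
 -0.097 -0.096] -0.10061486166798007
96 [586.74948886  46.86834388] [-0.104 -0.098 -0.094 -0.1   -0.095 -0.1   -0.102 -0.102 -0.106 -0.112
 -0.097 -0.096] -0.100614861667981
hub [587.28818452  46.77929784 104.        ]
[231 169  31  33 512] [248.45507812 181.00585938]
[564.79924989   8.21243687 140.        ] {'r': np.float64(44.6), 'phi': np.float64(-2.099), 'dial_mod': np.float64(1.996)}
[565.11110904   7.52495072 140.        ] {'r': np.float64(45.1), 'phi': np.float64(-2.085), 'dial_mod': np.float64(1.982)}
```

Dial reads 1.99 against 2.094: in tolerance, but I'll nudge it 0.1 rad further (about 4 mm) and re-check from the same lookout.

Emit:
{"name": "arm_command", "arguments": {
  "increments": [1,27,18,30,0,1,27,18,75,0,1,27,18,90,0,1,27,8,90,0,1,27,3,90,0,1,27,1,90,0,1,27,-1,90,0,1,27,-2.5,90,0,1,27,-3.5,90,0,1,27,-3.5,90,0,1,27,10,90,0,1,20,15,55,0,1,0,0,0,0,1,0,0,0,0,1,0,0,0,0]
}}

```text
time: 10.18
tool_pos: [589.8, -20.1, 204.4]
tcp_rot: [3.14, 0.0, 1.57]
contact_force: [0.2, 0.1, -0.6]
grip_width: 0.5
```

```bash
python3 - <<'E'
from h import *
o=sensors.get_obs();p,r=o["tool_pos"],o["tcp_rot"];print({k:np.array(o[k]).round(4).tolist() for k in("time","tool_pos","tcp_rot","contact_force")})
im=imaging.capture("wrist");cv2.imwrite("pics/w6.png",im);g=im.max(2)
msk=(g[155:212,210:272]<40).astype(np.uint8);n,l,st,ce=cv2.connectedComponentsWithStats(msk)
i=1+st[1:,4].argmax();b=st[i]+[210,155,0,0,0];print(b,ce[i]+[210,155])
t=wray([(b[0]+13,b[1]+b[3]-12)],140,p,r)[0];print(t,ang(t,(587.1,46.8)))
E
```

```text
{'time': 10.175, 'tool_pos': [589.8211, -20.0848, 204.4402], 'tcp_rot': [3.1404, 0.0001, 1.5702], 'contact_force': [0.2407, 0.0754, -0.58]}
[225 165  32  32 528] [242.60984848 178.27840909]
[561.49884254  11.17246008 140.        ] {'r': np.float64(43.9), 'phi': np.float64(-2.194), 'dial_mod': np.float64(2.091)}
```

Dial at 2.091, on 4. Next is the counter-clockwise run: drop in on the other side of the post and push to just short of 2 on the second arrival.

```bash
python3 -c "
from h import *
s=np.array([.08,.1,.1,.12,.15,.2,.25,.3,.36,.36,.36,.36,.36,.36,.25,.15]);a=-3.14+np.cumsum(s);print(a[-1],len(s))
arc((590,-20),a,c=(587,47))
x=np.round((587+45*np.cos(a[-1]),47+45*np.sin(a[-1])));print(x)
s=[.15,.2,.28]+[.36]*7+[.25,.15,.12];
a2=a[-1]+np.cumsum(s);print(a2[-1],len(s));arc(x,a2,c=(587,47))"
```

```text
0.7199999999999993 16
1, 63, -48, 0, 0, 1, 59, -47, 0, 0, 1, 54, -46, 0, 0, 1, 49, -44, 0, 0, 1, 43, -41, 0, 0, 1, 36, -36, 0, 0, 1, 29, -27, 0, 0, 1, 24, -15, 0, 0, 1, 22, 1, 0, 0, 1, 26, 17, 0, 0, 1, 36, 30, 0, 0, 1, 49, 38, 0, 0, 1, 65, 42, 0, 0, 1, 81, 40, 0, 0, 1, 91, 35, 0, 0, 1, 97, 31, 0, 0, 
end 620.8312578113403 76.67231023871628
[621.  77.]
4.389999999999999 13
1, 4, -5, 0, 0, 1, 9, -12, 0, 0, 1, 14, -24, 0, 0, 1, 15, -40, 0, 0, 1, 10, -56, 0, 0, 1, -1, -68, 0, 0, 1, -15, -76, 0, 0, 1, -30, -79, 0, 0, 1, -46, -76, 0, 0, 1, -60, -68, 0, 0, 1, -67, -59, 0, 0, 1, -71, -53, 0, 0, 1, -73, -48, 0, 0, 
end 572.7424985478956 4.318345248300858
```

Emit:
{"name": "arm_command", "arguments": {
  "increments": [1,40,-30,20,0,1,67,-48,60,0,1,67,-48,90,0,1,67,-48,90,0,1,63,-48,90,0,1,59,-47,90,0,1,54,-46,90,0,1,49,-44,90,0,1,43,-41,90,0,1,36,-36,90,0,1,29,-27,90,0,1,24,-15,90,0,1,22,1,90,0,1,26,17,90,0,1,36,30,90,0,1,49,38,90,0,1,65,42,90,0,1,81,40,90,0,1,91,35,90,0,1,97,31,90,0]
}}

```text
time: 12.72
tool_pos: [621.0, 78.4, 114.0]
tcp_rot: [3.14, -0.001, 1.572]
contact_force: [2.8, -1.6, -1.0]
grip_width: 0.0
```

Emit:
{"name": "arm_command", "arguments": {
  "increments": [1,4,-5,0,0,1,9,-12,0,0,1,14,-24,0,0,1,15,-40,0,0,1,10,-56,0,0,1,-1,-68,0,0,1,-15,-76,0,0,1,-30,-79,0,0,1,-46,-76,0,0,1,-60,-68,0,0,1,-67,-59,0,0,1,-71,-53,0,0]
}}

```text
time: 14.22
tool_pos: [565.8, 4.7, 113.1]
tcp_rot: [-3.136, 0.0, 1.57]
contact_force: [-6.8, 1.3, 2.7]
grip_width: 0.5
```

```bash
python3 - <<'E'
from h import *
o=sensors.get_obs();print({k:np.array(o[k]).round(4).tolist() for k in("time","tool_pos","tcp_rot","contact_force")})
E
```

```text
{'time': 14.225, 'tool_pos': [565.7785, 4.7388, 113.0546], 'tcp_rot': [-3.1356, 0.0002, 1.57], 'contact_force': [-6.8422, 1.2972, 2.7274]}
```

Emit:
{"name": "arm_command", "arguments": {
  "increments": [1,0,3,0,0,1,0,6,0,0,1,0,9,0,0,1,0,11,0,0,1,0,12,0,0,1,0,12,0,0,1,0,-4,0,0,1,0,-6,-35,0,1,-15,10,-80,0,1,-26,22,-90,0,1,-26,22,-90,0,1,-26,22,-90,0]
}}

```text
time: 15.72
tool_pos: [589.1, -19.9, 202.6]
tcp_rot: [-3.139, -0.0, 1.57]
contact_force: [1.0, -0.1, 0.1]
grip_width: 0.2
```

```bash
python3 - <<'E'
from h import *
o=sensors.get_obs();p,r=o["tool_pos"],o["tcp_rot"];print({k:np.array(o[k]).round(4).tolist() for k in("time","tool_pos","tcp_rot","contact_force")})
im=imaging.capture("wrist");cv2.imwrite("pics/w7.png",im)
g=im.max(2);msk=(g[155:225,275:350]<40).astype(np.uint8);n,l,st,ce=cv2.connectedComponentsWithStats(msk)
for i in range(1,n):
  if st[i][4]>60:
    b=st[i]+[275,155,0,0,0];print(b)
    t=wray([(b[0]+b[2]-13,b[1]+b[3]-12)],140,p,r)[0];print(t,ang(t,(587.1,46.8)))
E
```

```text
{'time': 15.725, 'tool_pos': [589.0573, -19.9308, 202.5744], 'tcp_rot': [-3.1394, -0.0003, 1.5705], 'contact_force': [0.9926, -0.0847, 0.1263]}
[292 169  28  35 386]
[606.77118315   6.99242811 140.        ] {'r': np.float64(44.4), 'phi': np.float64(-1.112), 'dial_mod': np.float64(1.009)}
```

View pics/w7.png

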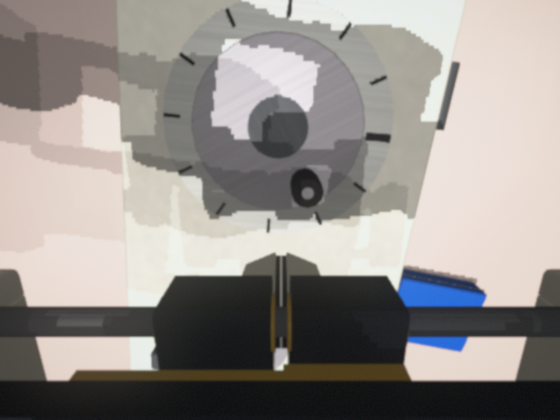

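The post top is at (307,192), pointing at the 2 mark (318,217); dial reads 1.009 against 1.047, in tolerance. Next, the slow clockwise turn: first up to just before 5.

```bash
python3 -c "
from h import *
arc((590,-20),[-.2,-.3,-.4,-.5,-.62,-.74,-.86,-.98,-1.1,-1.22,-1.34,-1.46,-1.58,-1.68,-1.75],c=(587,47))"
```

```text
1, 58, 41, 0, 0, 1, 54, 40, 0, 0, 1, 49, 38, 0, 0, 1, 45, 36, 0, 0, 1, 41, 34, 0, 0, 1, 37, 30, 0, 0, 1, 33, 26, 0, 0, 1, 30, 22, 0, 0, 1, 27, 17, 0, 0, 1, 25, 12, 0, 0, 1, 23, 7, 0, 0, 1, 22, 2, 0, 0, 1, 22, -3, 0, 0, 1, 22, -8, 0, 0, 1, 23, -11, 0, 0, 
end 578.9789274957728 2.72063239067284
```

Emit:
{"name": "arm_command", "arguments": {
  "increments": [1,35,25,10,0,1,62,42,50,0,1,62,42,90,0,1,62,42,90,0,1,58,41,90,0,1,54,40,90,0,1,49,38,90,0,1,45,36,90,0,1,41,34,90,0,1,37,30,90,0,1,33,26,90,0,1,30,22,90,0,1,27,17,90,0,1,25,12,90,0,1,23,7,90,0,1,22,2,90,0,1,22,-3,90,0,1,22,-8,90,0,1,23,-11,90,0,1,23,-11,90,0]
}}

```text
time: 18.27
tool_pos: [578.2, 2.9, 113.5]
tcp_rot: [-3.14, 0.0, 1.571]
contact_force: [1.6, -1.6, 1.4]
grip_width: 0.7
```

```bash
python3 - <<'E'
from h import *
o=sensors.get_obs();print({k:np.array(o[k]).round(4).tolist() for k in("time","tool_pos","tcp_rot","contact_force")})
arc((579,3),-1.75-np.arange(1,30)*.06,c=(587,47))
E
```

```text
{'time': 18.275, 'tool_pos': [578.196, 2.9481, 113.4669], 'tcp_rot': [-3.14, 0.0002, 1.5709], 'contact_force': [1.5609, -1.6027, 1.3931]}
1, 0, -3, 0, 0, 1, 1, -5, 0, 0, 1, 2, -8, 0, 0, 1, 3, -10, 0, 0, 1, 4, -13, 0, 0, 1, 5, -15, 0, 0, 1, 7, -17, 0, 0, 1, 8, -20, 0, 0, 1, 10, -22, 0, 0, 1, 12, -24, 0, 0, 1, 14, -25, 0, 0, 1, 16, -27, 0, 0, 1, 18, -29, 0, 0, 1, 20, -30, 0, 0, 1, 23, -32, 0, 0, 1, 25, -33, 0, 0, 1, 28, -34, 0, 0, 1, 30, -35, 0, 0, 1, 33, -36, 0, 0, 1, 35, -36, 0, 0, 1, 38, -37, 0, 0, 1, 41, -37, 0, 0, 1, 43, -37, 0, 0, 1, 46, -37, 0, 0, 1, 49, -37, 0, 0, 1, 52, -36, 0, 0, 1, 54, -36, 0, 0, 1, 57, -35, 0, 0, 1, 59, -34, 0, 0, 
end 544.7037062603029 62.36305750445695
```

Emit:
{"name": "arm_command", "arguments": {
  "increments": [1,0,-3,0,0,1,1,-5,0,0,1,2,-8,0,0]
}}

```text
time: 18.65
tool_pos: [570.7, 4.8, 113.5]
tcp_rot: [-3.141, 0.0, 1.571]
contact_force: [2.7, -1.4, 1.0]
grip_width: 0.5
```

Emit:
{"name": "arm_command", "arguments": {
  "increments": [1,0,0,0,0,1,0,0,0,0]
}}

```text
time: 18.9
tool_pos: [570.4, 5.2, 113.5]
tcp_rot: [-3.14, -0.0, 1.571]
contact_force: [0.8, -2.0, 0.7]
grip_width: 0.6
```

Emit:
{"name": "arm_command", "arguments": {
  "increments": [1,0,0.3,0,0,1,0,0.3,0,0]
}}

```text
time: 19.15
tool_pos: [571.0, 5.3, 113.5]
tcp_rot: [-3.141, -0.0, 1.571]
contact_force: [-0.3, -1.3, -0.0]
grip_width: 0.4
```

Emit:
{"name": "arm_command", "arguments": {
  "increments": [1,0,0.5,0,0,1,0,0.5,0,0]
}}

```text
time: 19.4
tool_pos: [571.7, 5.3, 113.6]
tcp_rot: [-3.141, -0.0, 1.571]
contact_force: [-0.3, 0.3, 0.5]
grip_width: 0.7
```

Stiffness is roughly 3–6 N/mm, so steps of about 4 mm per call are safe against the 45 N limit.

```bash
python3 - <<'E'
import numpy as np
a=-1.93-np.arange(0,26)*.09
P=np.round(2*np.c_[587+45*np.cos(a),47+45*np.sin(a)])/2
prev=np.array([572,5.])
for i,p in enumerate(P): print(i,p,"dx,dy",p[1]-prev[1],p[0]-prev[0]);prev=p
E
```

```text
0 [571.   5.] dx,dy 0.0 -1.0
1 [567.5   6.5] dx,dy 1.5 -3.5
2 [564.    8.5] dx,dy 2.0 -3.5
3 [560.5  10.5] dx,dy 2.0 -3.5
4 [557.5  13. ] dx,dy 2.5 -3.0
5 [554.5  16. ] dx,dy 3.0 -3.0
6 [552.  19.] dx,dy 3.0 -2.5
7 [549.5  22.5] dx,dy 3.5 -2.5
8 [547.5  26. ] dx,dy 3.5 -2.0
9 [545.5  29.5] dx,dy 3.5 -2.0
10 [544.  33.] dx,dy 3.5 -1.5
11 [543.  37.] dx,dy 4.0 -1.0
12 [542.5  41. ] dx,dy 4.0 -0.5
13 [542.  45.] dx,dy 4.0 -0.5
14 [542.  49.] dx,dy 4.0 0.0
15 [542.5  53. ] dx,dy 4.0 0.5
16 [543.  57.] dx,dy 4.0 0.5
17 [544.5  61. ] dx,dy 4.0 1.5
18 [545.5  65. ] dx,dy 4.0 1.0
19 [547.5  68.5] dx,dy 3.5 2.0
20 [549.5  72. ] dx,dy 3.5 2.0
21 [552.  75.] dx,dy 3.0 2.5
22 [554.5  78.5] dx,dy 3.5 2.5
23 [557.5  81. ] dx,dy 2.5 3.0
24 [561.   83.5] dx,dy 2.5 3.5
25 [564.  86.] dx,dy 2.5 3.0
```

Emit:
{"name": "arm_command", "arguments": {
  "increments": [1,0.5,-2.5,0,0,1,1,-5,0,0]
}}

```text
time: 19.65
tool_pos: [567.0, 5.6, 113.8]
tcp_rot: [3.141, 0.001, 1.571]
contact_force: [1.5, -2.9, -1.1]
grip_width: 0.8
```

Now (567,6); continuing.

Emit:
{"name": "arm_command", "arguments": {
  "increments": [1,1,-1.5,0,0,1,2.5,-3,0,0]
}}

```text
time: 19.9
tool_pos: [563.6, 8.3, 113.7]
tcp_rot: [-3.141, 0.0, 1.571]
contact_force: [1.2, -4.2, -1.4]
grip_width: 0.6
```

Emit:
{"name": "arm_command", "arguments": {
  "increments": [1,1,-2,0,0,1,2,-3.5,0,0]
}}

```text
time: 20.15
tool_pos: [560.0, 10.5, 113.7]
tcp_rot: [-3.141, 0.0, 1.571]
contact_force: [0.8, -4.6, -1.1]
grip_width: 0.5
```

Emit:
{"name": "arm_command", "arguments": {
  "increments": [1,1.5,-1.5,0,0,1,2.5,-3,0,0]
}}

```text
time: 20.4
tool_pos: [557.1, 13.2, 113.7]
tcp_rot: [-3.141, -0.0, 1.571]
contact_force: [0.2, -3.7, -1.9]
grip_width: 0.4
```

Emit:
{"name": "arm_command", "arguments": {
  "increments": [1,1.5,-1.5,0,0,1,3,-3,0,0]
}}

```text
time: 20.65
tool_pos: [554.2, 16.1, 113.7]
tcp_rot: [3.142, 0.0, 1.571]
contact_force: [0.7, -4.2, -0.3]
grip_width: 0.0
```

Emit:
{"name": "arm_command", "arguments": {
  "increments": [1,1.5,-1,0,0,1,3,-2.5,0,0]
}}

```text
time: 20.9
tool_pos: [551.8, 19.1, 113.7]
tcp_rot: [3.141, 0.0, 1.571]
contact_force: [1.5, -4.8, -1.2]
grip_width: 0.4
```

Emit:
{"name": "arm_command", "arguments": {
  "increments": [1,2,-1,0,0,1,3.5,-2.5,0,0]
}}

```text
time: 21.15
tool_pos: [549.3, 22.7, 113.7]
tcp_rot: [3.141, -0.0, 1.571]
contact_force: [0.5, -2.8, 0.0]
grip_width: 0.1
```

Emit:
{"name": "arm_command", "arguments": {
  "increments": [1,2,-1,0,0,1,3.5,-2,0,0]
}}

```text
time: 21.4
tool_pos: [547.2, 26.2, 113.7]
tcp_rot: [3.142, -0.0, 1.571]
contact_force: [0.1, -3.8, 0.5]
grip_width: 0.5
```

Emit:
{"name": "arm_command", "arguments": {
  "increments": [1,2,-1,0,0,1,3.5,-2,0,0]
}}

```text
time: 21.65
tool_pos: [545.3, 29.0, 113.7]
tcp_rot: [3.141, 0.001, 1.571]
contact_force: [0.2, -4.9, -1.3]
grip_width: 0.3
```

Emit:
{"name": "arm_command", "arguments": {
  "increments": [1,1,-0.5,0,0,1,2,-1,0,0]
}}

```text
time: 21.9
tool_pos: [544.2, 31.8, 113.7]
tcp_rot: [-3.142, -0.0, 1.571]
contact_force: [-0.1, -2.1, -1.0]
grip_width: 0.4
```

Still moving freely.

Emit:
{"name": "arm_command", "arguments": {
  "increments": [1,2,-0.5,0,0,1,4,-1,0,0]
}}

```text
time: 22.15
tool_pos: [543.2, 35.8, 113.7]
tcp_rot: [-3.142, -0.0, 1.571]
contact_force: [-0.4, -2.3, -0.2]
grip_width: 0.3
```

Emit:
{"name": "arm_command", "arguments": {
  "increments": [1,2,-0.5,0,0,1,4,-0.5,0,0]
}}

```text
time: 22.4
tool_pos: [543.1, 39.5, 113.8]
tcp_rot: [3.141, 0.0, 1.571]
contact_force: [0.2, -3.1, -0.7]
grip_width: 0.4
```

Emit:
{"name": "arm_command", "arguments": {
  "increments": [1,2,0,0,0,1,4,-0.5,0,0]
}}

```text
time: 22.65
tool_pos: [543.4, 40.7, 114.0]
tcp_rot: [3.139, 0.005, 1.571]
contact_force: [3.0, -20.0, -2.6]
grip_width: 0.1
```

The lock caught at about 20 N of total force. Backing off, lifting and looking at the lever.

Emit:
{"name": "arm_command", "arguments": {
  "increments": [1,-5,1,0,0,1,-9,2,-30,0,1,-30,2,-75,0,1,-80,2,-90,0,1,-130,2,-90,0,1,-180,2,-90,0,1,-230,0,-90,0,1,-255,0,-90,0,1,-255,0,-90,0,1,-255,0,-90,0]
}}

```text
time: 23.9
tool_pos: [542.3, -210.2, 203.6]
tcp_rot: [-3.141, -0.001, 1.571]
contact_force: [0.1, 0.5, -1.0]
grip_width: 0.4
```

```bash
python3 - <<'E'
from h import *
o=sensors.get_obs();print({k:np.array(o[k]).round(4).tolist() for k in("time","tool_pos","tcp_rot","contact_force")})
im=imaging.capture("wrist");cv2.imwrite("pics/w8.png",im)
E
```

```text
{'time': 23.9, 'tool_pos': [542.3404, -210.23, 203.6338], 'tcp_rot': [-3.1415, -0.0012, 1.5713], 'contact_force': [0.1332, 0.4559, -0.9624]}
```

View pics/w8.png

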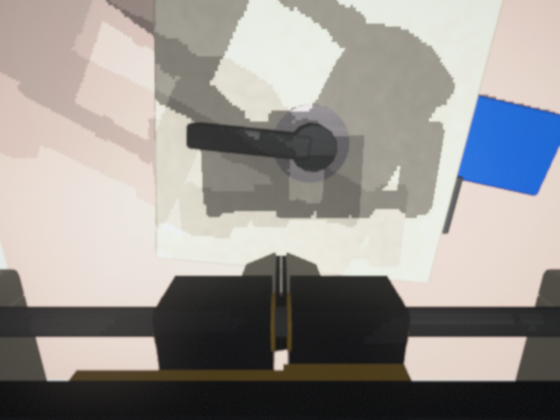

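The lever's pivot is at (315,147) and its tip at (188,136).

```bash
python3 - <<'E'
from h import *
p=np.array([542.34,-210.23,203.63]);r=[-3.1415,-.0012,1.5713]
w=wray([(315,148),(188,136)],122,p,r);print(w,np.linalg.norm(w[0]-w[1]))
P=w[0][:2];y=-.101
print("edge +y at r=65:",P+65*np.array([-np.cos(y),-np.sin(y)])+9*np.array([-np.sin(y),np.cos(y)]))
# pusher centre: ~70mm along, offset 9(half bar)+9.5(half pusher)+gap, for lever angle t
u=lambda t:np.array([np.cos(np.pi+y+t),np.sin(np.pi+y+t)])
for t in np.r_[-.15:1.36:.1]:
    n=np.array([-u(t)[1],u(t)[0]])  # ccw normal (direction of motion)
    hh=9.5*abs(n[1])+14.5*abs(n[0])   # support of pusher box
    q=P+70*u(t)-n*(9+hh); print(round(t,2),q.round(1),round(hh,1))
E
```

```text
[[ 566.53340135 -156.40827187  122.        ]
 [ 478.40580988 -148.29860625  122.        ]] 88.49993816510562
edge +y at r=65: [ 502.77210746 -140.90029326]
-0.15 [ 504.1 -117.9] 12.8
-0.05 [ 500.4 -125.5] 11.6
0.05 [ 497.6 -133.6] 10.2
0.15 [ 495.7 -140.7] 10.2
0.25 [ 494.3 -146.5] 11.5
0.35 [ 493.3 -152.6] 12.8
0.45 [ 492.9 -158.8] 13.9
0.55 [ 493.1 -165.3] 14.9
0.65 [ 493.9 -171.9] 15.7
0.75 [ 495.5 -178.5] 16.3
0.85 [ 497.7 -185.2] 16.8
0.95 [ 500.6 -191.7] 17.2
1.05 [ 504.4 -198. ] 17.3
1.15 [ 508.8 -204. ] 17.3
1.25 [ 514.  -209.6] 17.1
1.35 [ 520.  -214.7] 16.8
```

Length checks (88.5 vs 90 mm). Pivot is (566.5,-156.4). I'll come down on the dial side of the bar and push gently.

Emit:
{"name": "arm_command", "arguments": {
  "increments": [1,50,-20,10,0,1,111,-42,45,0,1,111,-42,90,0,1,111,-42,98,0,1,100,-42,98,0,1,92,-44,98,0,1,88,-44,98,0,1,84,-44,98,0,1,80,-45,98,0,1,76,-46,98,0,1,72,-46,98,0]
}}

```text
time: 25.32
tool_pos: [496.0, -139.4, 105.7]
tcp_rot: [-3.141, -0.001, 1.571]
contact_force: [-1.6, 2.8, 0.9]
grip_width: 0.3
```

Emit:
{"name": "arm_command", "arguments": {
  "increments": [1,-2,-1,0,0,1,-4,-2,0,0]
}}

```text
time: 25.58
tool_pos: [494.4, -143.5, 105.7]
tcp_rot: [3.141, -0.0, 1.571]
contact_force: [1.9, 1.8, 0.3]
grip_width: 0.4
```

Emit:
{"name": "arm_command", "arguments": {
  "increments": [1,-3,0,0,0,1,-6,-0.5,0,0,1,-9,-1,0,0,1,-12,-1.5,0,0,1,-15.5,-1.5,0,0,1,-18.5,-1.5,0,0]
}}

```text
time: 26.32
tool_pos: [492.9, -160.8, 105.6]
tcp_rot: [3.142, -0.003, 1.57]
contact_force: [3.3, 13.0, 1.3]
grip_width: 0.4
```

Emit:
{"name": "arm_command", "arguments": {
  "increments": [1,-3.5,0,0,0,1,-6.5,0.5,0,0,1,-10,1,0,0,1,-13,1.5,0,0,1,-16.5,2.5,0,0,1,-20,3.5,0,0,1,-23,4.5,0,0,1,-26,6,0,0,1,-30,7.5,0,0]
}}

```text
time: 27.45
tool_pos: [500.2, -192.0, 105.7]
tcp_rot: [-3.141, -0.001, 1.571]
contact_force: [-1.0, 2.1, 0.7]
grip_width: 0.3
```

Emit:
{"name": "arm_command", "arguments": {
  "increments": [1,-3,2,0,0,1,-6,4,0,0,1,-9,6,0,0,1,-12,8,0,0,1,-15,11,0,0,1,-17.5,13.5,0,0,1,-17.5,13.5,0,0,1,-12,0,0,0,1,-8,-14,0,0,1,-4,-18,-40,0,1,40,-18,-100,0,1,80,-18,-105,0,1,80,-18,-105,0,1,80,-18,-105,0]
}}

```text
time: 29.2
tool_pos: [482.4, -112.4, 210.6]
tcp_rot: [3.141, 0.001, 1.571]
contact_force: [-0.1, -1.0, -0.4]
grip_width: 0.7
```

```bash
python3 - <<'E'
from h import *
o=sensors.get_obs();print({k:np.array(o[k]).round(3).tolist() for k in("time","tool_pos","contact_force","dq")})
b=imaging.capture("side");a=imaging.capture("scene")
cv2.imwrite("pics/s9.png",np.hstack([cv2.resize(b[200:420,200:420],None,fx=1.8,fy=1.8),cv2.resize(a[100:320,160:380],None,fx=1.8,fy=1.8)]))
E
```

```text
{'time': 29.2, 'tool_pos': [482.407, -112.41, 210.606], 'contact_force': [-0.096, -1.018, -0.435], 'dq': [-0.021, 0.017, 0.002, 0.001, 0.002, 0.002]}
```

View pics/s9.png

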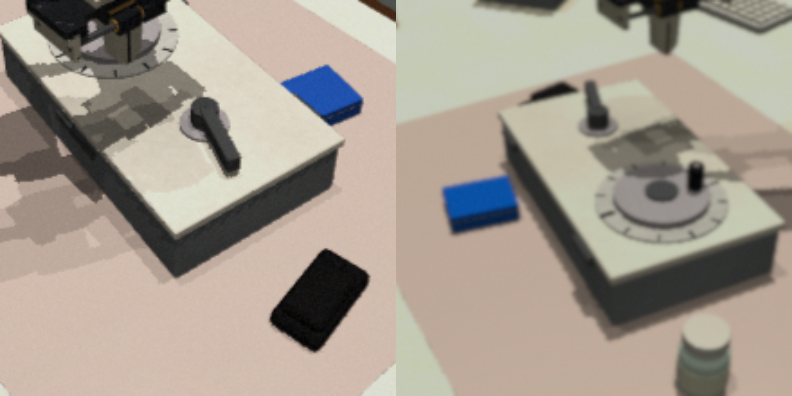

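The lever has swung out: in the side crop the pivot is at (205,104) and the tip at (231,160). Mouse, slide box and jar look undisturbed. I'll check the angle.

```bash
python3 - <<'E'
from h import *
for n,o,px in(("side",(200,200),[(205,104),(231,160)]),("scene",(160,100),[(598-396,113),(590-396,85)])):
    w=sray(n,np.array(px)/1.8+o,122);d=w[1]-w[0];t=np.arctan2(d[1],d[0])-(np.pi-.101);print(n,w.round(0)[:,:2].tolist(),np.hypot(*d[:2]),t%(2*np.pi))
def cen(im,f):
    m=f(im.astype(int)).astype(np.uint8);n,l,s,c=cv2.connectedComponentsWithStats(m);i=1+s[1:,4].argmax();return c[i].round(1)
blue=lambda i:(i[...,0]>100)&(i[...,2]<60)
for n in("scene","side"): print(n,cen(cv2.imread(f"pics/{n}0.png"),blue),cen(imaging.capture(n),blue))
blk=lambda i:(i.max(2)<45)&(np.indices(i.shape[:2])[0]>330)&(np.indices(i.shape[:2])[1]>340)
print("mouse",cen(cv2.imread("pics/side0.png"),blk),cen(imaging.capture("side"),blk))
x=cv2.imread("pics/scene0.png")[270:325,310:355].astype(int);y=imaging.capture("scene")[270:325,310:355];print("jar diff",abs(x-y).mean())
E
```

```text
side [[567.0, -158.0], [529.0, -242.0]] 91.96118781222374 1.2404015550956808
scene [[571.0, -145.0], [539.0, -226.0]] 86.85802925933034 1.293670966572705
scene [206.  209.7] [206.  209.6]
side [379.1 250. ] [379.1 250. ]
mouse [377.1 366. ] [377.1 366. ]
jar diff 2.430976430976431
```

The lever stands at about 1.24–1.29 rad, the bystanders haven't moved and the arm is clear, so I'm handing in.

```bash
python3 -c "
from plant import ticket;print(ticket.close_job())"
```

```text
the job is handed in; nothing more can be done
None
```

The lockbox is unlocked, the lever is thrown open, and I handed the job in at about 29.5 s of the 69 s allowed. The hand-in reports no verdict.

- **Dial:** I pushed the post with the shut fingers. The stop at 4 measured 2.091 rad (target 2.094), and the stop at 2 measured 1.009 rad (target 1.047, tolerance 0.13).
- **Catch:** the last slow clockwise turn stopped firmly. I read about 20 N there, roughly 16 N above friction. That is more than the suggested 6 to 9 N, because my last step was about 4 mm, but it is well under the 45 N limit.
- **Lever:** it moved freely past its blocked range and took about 13 N at the detent before clicking over. The two cameras put it at 1.24 and 1.29 rad, against the 1.1 needed. They disagree slightly, by up to 16 mm in position, because I picked the pixels by hand.
- **Bystanders and arm:** the slide box and mouse sit within 0.1 pixel of where they started, and the jar's patch of the picture is unchanged. The arm is lifted clear and the wrist force is about 1 N, which is noise level.

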